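# Fasten the battery cover of a data logger with a screwdriver

### The job

The battery cover of the grey data logger is still unlocked. Take the screwdriver from its stand, set its blade in the slot of the spring-loaded latch, push the latch down gently (never harder than 25 N) and turn it clockwise under that push right to its stop, without wrenching it there, so that it stays locked when let go. Do not touch the latch with the fingers; stand the screwdriver back in its stand and leave the other things where they are.

Things in the scene. Friction and masses are not known exactly. Their poses are not given: they have to be found in the camera images.
- logger: Data logger, a fixed grey case 110 mm (its x) x 150 mm (its y) x 50 mm high with a small display at its -y end and a battery cover with a push-and-turn latch at its +y end; z up, origin at the centre of its underside. Its axes are those of point well.
- well (a point): Centre of the 30 mm opening in the case top (ring 43 mm across), level with the top, 50 mm above the worktop; axes as the logger's. The latch's upright axis goes through it: a steel disc 25 mm across, slot across its middle 18 mm long, 4 mm wide, 4 mm deep. Height differs from case to case and is not measured: released, the disc's top is anywhere from 2 mm below to 14 mm above this point.
- latch_turn (a joint): Turn of the latch, rad; slot along the logger's x at 0 (unlocked), grows clockwise from above, stop at 1.25 (locked; keep under 0.2 N m there). Sprung: 2 N starts it down, then 6 N a mm (17 N at 2.5 mm). Up, it turns only 0.1 rad before its lug meets a ledge; 2.5 mm or more down it turns on (under 0.1 N m). Let go beyond 0.95 rad it rises to 0.8 mm down in a recess, locked.
- driver_handle (a point): Centre of the screwdriver's black handle, a straight bar 30 (x) x 22 (y) x 80 mm (z), z up along the tool, away from the blade. Grip across y (22 mm). Starts upright in the stand, the handle's lower end resting on its top, within 35 degrees of straight (handle x along world x). 0.12 kg, more or less.
- driver_tip (a point): End of the flat blade, on the tool's axis 100 mm below the handle's centre; axes as the handle's. The blade is 12 mm wide along x and 2.4 mm thick along y (1.6 mm in its last 2 mm), 12 mm long, below a round 8 mm shank. The handle's lower end is 60 mm above this point.
- stand_mouth (a point): Centre of the hole's mouth in the top of the screwdriver stand, a fixed metal block 64 x 64 mm, its top 70 mm above the worktop, with an upright hole of 18 mm diameter right through for blade and shank.
- jar_lid: Black jar lid 50 x 14 mm lying on the worktop, a bystander; origin at the centre of its underside.
- stopper: Red rubber stopper 29 x 28 mm on the worktop, a bystander; origin at the centre of its underside.
- steel_tin: Open round steel tin 74 x 36 mm on the worktop, a bystander; origin at the centre of its underside.

How it is judged:
On the way, in this order (a step that is already met when the one before it is completed fails the run):
1. the screwdriver's blade presses on the latch (contact force between screwdriver and latch_turn above 8 N and horizontal distance between driver_handle and well below 0.02 m), for 0.2 s.
2. the latch is turned to its locked place (value of joint latch_turn above 1.05 rad), for 0.1 s.
At the end, for the whole second after the job is handed in: The latch stays turned by more than 1.0 rad (locked), and the screwdriver stands still and upright (within 0.1 rad) in its stand, handle resting on the stand's top (handle centre 35 to 45 mm above it, within 12 mm of the hole's axis), released (value of joint latch_turn above 1 rad and horizontal distance between driver_handle and stand_mouth below 0.012 m and z of driver_handle in the frame of stand_mouth between 0.035 and 0.045 m and angle between driver_handle's own z axis and vertical below 0.1 rad and linear speed of screwdriver below 0.02 m/s); the robot touches nothing.
It fails at once if the latch was pushed down with more than 25 N, or wrenched (total contact force of the blade on it over 50 N) (contact force between screwdriver and latch_turn_c0 above 25 N or contact force between screwdriver and latch_turn above 50 N).
It fails at once if the fingers touched the latch (contact force between the fingers and latch_turn above 0.5 N).
It fails at once if a bystander was moved by more than 3 cm (distance of any of jar_lid, stopper, steel_tin from where it was at the start of the episode above 0.03 m).
It also fails if it takes over 64 s, if anything falls off the work surface, if the arm or the gripper's body presses on something with over 40 N, if the wrist force passes 120 N, or if a joint passes its speed limit or range.

### The arm

A 7-joint arm with a two-finger parallel gripper is mounted at the origin on a cart in front of the work surface, level with it; the furniture and walls round the work are solid. World frame = base frame: x ahead of the robot, y to its left, z up, the work surface at z = 0. Lengths are in m, angles in rad, forces in N, time in s.
With the tool pointing down it reaches from about 0.35 to 0.9 m from the base axis. Payload 8.1 kg.
Tool frame: the origin (TCP) lies at the very end of the fingers, on their centre line; the grasp point (between the pads) lies 19 mm behind it; z points along the fingers, y is the line along which they close (so a half turn about z gives the same grasp; the last joint's range is limited). The gripper opens to 92 mm and grips with 3 to 60 N. Pads are 19 mm wide; open, the fingers measure 130 mm over their backs; the gripper's body (75 mm by 190 mm) begins 47 mm behind the grasp point.
Start: joints at [1.235, 0.434, 0.025, 1.573, -0.012, 1.134, -0.075], TCP at [0.144, -0.608, 0.227] pointing down, gripper open.
Joint ranges: [-2.62, 2.62], [-0.44, 2.09], [-1.27, 1.32], [0.08, 2.57], [-1.32, 4.46], [0.12, 2], [-2.74, 2.74]. Speed limits (rad/s): [2.22, 2.22, 3.01, 3.01, 3.14, 3.14, 3.14].

### API

Orientations are given as a unit quaternion [x, y, z, w].
In Python, from station import manip gives the robot as it stands.
- The arm moves only by the tool jog_arm, never from a script. Its argument "plan" is a list that holds one entry, the list of rows, each a list of 5 numbers: the shift along the world's x, y, z in cm, then the turn about the world's z in degrees, then the finger opening in cm, from 0 to 9.18. A call has 1 to 8 rows; each row shifts and turns the commanded pose from where the row before left it; what a row does not reach is not made up. A row lasts 1/10 s, in which the tool goes at most 50 mm and 8.59 degrees, less where a joint would pass 70% of its speed; a pose out of reach is approached as far as the arm can. A call is refused whole if a number of a shift passes 5 or a number of a turn 8.59, either way. A call with a gripper value outside its range is refused whole. The fingers move at their own pace and stop on an object; "grip_force" is the grip in N (left out, the last holds). Time passes only in rows, so rows that do not move let the fingers close. It gives the time, the measured TCP pose, the force, the opening and the grip force at its end, in the units of the state.
- manip.get_obs(): the state, without advancing time (a new reading comes with each control period).
- manip.grab_frame(name): name is "scene" or "top" or "wrist"; returns a dict with "image" (384x512x3 uint8, red, green, blue), "fx", "fy", "cx", "cy" (pixels), "D" ([k1, k2, p1, p2, k3] as OpenCV has them; the pictures are not rectified), "pose" (4x4, takes a point from camera to world coordinates). Camera axes: x right, y down, z forward; pixel columns grow to the right and rows downward; lengths in m; the calibration is good to about 2 mm. A picture is of the moment at which its call begins. There is no depth.
- manip.hand_in(): hands the job in; it is judged then, once.
The state is a dict: "t": time; "q": joint angles; "joint_vel": joint speeds; "joint_efforts": joint torques, N m; "eef_pos": TCP position; "ee_rot": TCP orientation; "force": force on the tool from outside, world axes, zero at the start; "ft_torque": the same for the moment, N m; "opening": opening from 0.0 (shut) to 1.0 (fully open); "gripper_force": force on a finger pad.
Only numpy, scipy, OpenCV 4.12 (cv2) and the standard library are available. Lean on these libraries where they do the work, as an engineer would, in place of code of your own. Each camera call takes 0.05 s, during which the arm holds its last target. There are 200 camera calls.

## Working session

There is one attempt and no reset: what is moved stays moved. The work goes in short steps, Python scripts to look and compute and a tool call to move; the robot and the scene stay as the last step left them, time stands still between calls to the robot, and variables do not carry over. Pictures are saved under pics/ and viewed, at most 12 in all, crops included, and the job is handed in when it is done.

Besides the shell and the picture viewer there is one more tool, called after ">>>" by a JSON object that holds its "op" and its "data", one argument or row to a line. jog_arm: Moves the arm, as the interface text tells. Its arguments: {"type":"object","properties":{"plan":{"type":"array"},"grip_force":{"type":"number"}},"required":["plan"]}

```bash
mkdir -p pics; ls; cat > h.py <<'E'
import numpy as np, cv2
from station import manip
from scipy.spatial.transform import Rotation as R
def grab(n,f):
    d=manip.grab_frame(n); cv2.imwrite('pics/'+f,d['image'][:,:,::-1]); np.save('pics/'+f+'.npy',d,allow_pickle=True); return d
def load(f): return np.load('pics/'+f+'.npy',allow_pickle=True).item()
def ray(d,uv):
    K=np.array([[d['fx'],0,d['cx']],[0,d['fy'],d['cy']],[0,0,1]],float)
    p=cv2.undistortPoints(np.array(uv,float).reshape(-1,1,2),K,np.array(d['D'],float)).reshape(-1,2)
    T=np.array(d['pose']); v=np.c_[p,np.ones(len(p))]@T[:3,:3].T
    return T[:3,3],v
def onplane(d,uv,z):
    o,v=ray(d,uv); return o+v*((z-o[2])/v[:,2:3])
def proj(d,P):
    K=np.array([[d['fx'],0,d['cx']],[0,d['fy'],d['cy']],[0,0,1]],float)
    T=np.linalg.inv(np.array(d['pose'])); r,_=cv2.Rodrigues(T[:3,:3])
    return cv2.projectPoints(np.array(P,float).reshape(-1,1,3),r,T[:3,3],K,np.array(d['D'],float))[0].reshape(-1,2)
E
python3 - <<'E'
from h import *
a=grab('scene','s0.png');b=grab('top','t0.png')
for d in(a,b): print(d['fx'],np.round(d['pose'],3))
o=manip.get_obs();print({k:np.round(v,3) for k,v in o.items()})
cv2.imwrite('pics/c0.png',np.vstack([a['image'],b['image']])[:,:,::-1][:, :].copy()) 
E
```

```text
pics
379.58134969137063 [[-0.811 -0.43   0.397  0.193]
 [-0.586  0.607 -0.537  0.662]
 [-0.01  -0.668 -0.744  0.862]
 [ 0.     0.     0.     1.   ]]
361.3380980310298 [[-2.70e-02 -9.99e-01  4.00e-02  5.77e-01]
 [-1.00e+00  2.70e-02 -1.00e-03  9.70e-02]
 [-0.00e+00 -4.00e-02 -9.99e-01  1.06e+00]
 [ 0.00e+00  0.00e+00  0.00e+00  1.00e+00]]
{'t': np.float64(0.1), 'q': array([ 1.235,  0.435,  0.025,  1.574, -0.012,  1.134, -0.075]), 'joint_vel': array([ 0.001, -0.004,  0.001, -0.002, -0.   ,  0.001, -0.001]), 'joint_efforts': array([ 3.0000e-03, -6.6912e+01,  9.8800e-01, -3.1514e+01, -6.1000e-02,
        3.7000e-02,  0.0000e+00]), 'eef_pos': array([ 0.144, -0.608,  0.226]), 'ee_rot': array([ 0.993,  0.116, -0.   , -0.001]), 'force': array([ 0.053,  0.103, -0.197]), 'ft_torque': array([ 0.009, -0.029, -0.033]), 'gripper_force': np.float64(0.0), 'opening': np.float64(1.001)}
```

View pics/t0.png

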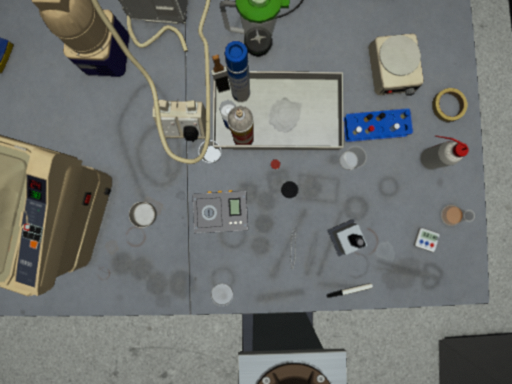

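View pics/s0.png

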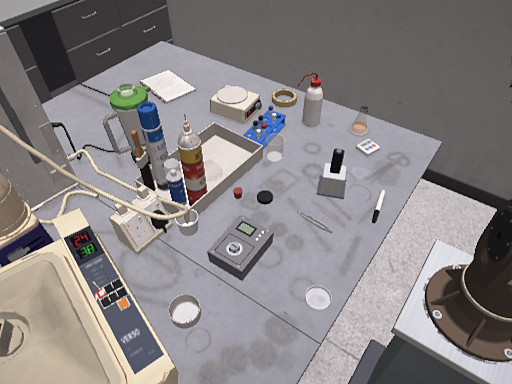

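The top view shows the logger at about (220,211), with the latch ring at (209,212) and the display at (235,207). The stand is at (347,237) with the handle top near (357,240). The scene view agrees, and both areas are clear above.

```bash
python3 - <<'E'
from h import *
d=load('t0.png')
s=load('s0.png')
print(onplane(d,[[209,212]],.05),onplane(d,[[357,241]],.15),onplane(d,[[347,237]],.07))
print(onplane(s,[[235,248]],.05),onplane(s,[[338,152]],.15),onplane(s,[[333,178]],.07))
print(R.from_quat(manip.get_obs()['ee_rot']).as_matrix().round(3))
# logger edges & stand outlines
im=d['image']
a=cv2.resize(im[185:275,180:380],None,fx=4,fy=4,interpolation=cv2.INTER_CUBIC)
cv2.imwrite('pics/t0c.png',a[:,:,::-1])
w=grab('wrist','w0.png');print(np.round(w['pose'],3),w['fx'])
E
```

```text
[[0.56937645 0.22397643 0.05      ]] [[ 0.4865442  -0.15990297  0.15      ]] [[ 0.49044684 -0.15511342  0.07      ]]
[[0.56563393 0.22273348 0.05      ]] [[ 0.48199166 -0.16011067  0.15      ]] [[ 0.47233298 -0.13732253  0.07      ]]
[[ 0.973  0.231 -0.   ]
 [ 0.231 -0.973  0.001]
 [-0.    -0.001 -1.   ]]
[[ 0.23  -0.936 -0.266  0.215]
 [-0.973 -0.222 -0.063 -0.591]
 [-0.     0.274 -0.962  0.384]
 [ 0.     0.     0.     1.   ]] 279.3444277721392
```

View pics/t0c.png

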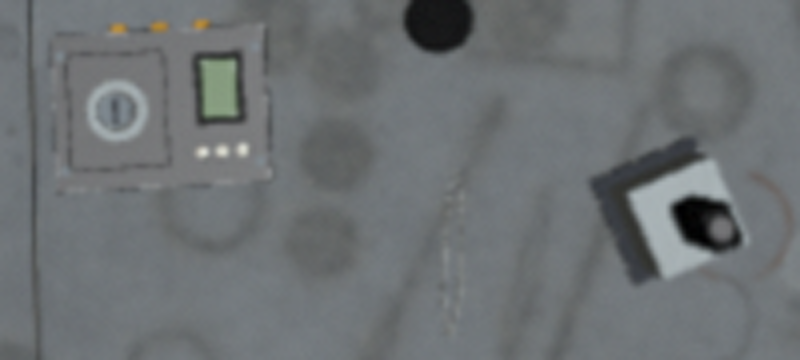

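The close-up shows the ring centre at crop (117,111), with the slot along image vertical, which is roughly world x. The handle leans outward in perspective over the stand top at crop (687,217). I'll move above the screwdriver for a close look.

>>> {"op": "jog_arm", "data": {
  "plan": [
    [[2.8,3.9,0.3,0,9],[2.8,3.9,0.3,0,9],[2.8,3.9,0.3,0,9],[2.8,3.9,0.3,0,9],[2.8,3.9,0.3,0,9],[2.8,3.9,0.3,0,9],[2.8,3.9,0.3,0,9],[2.8,3.9,0.3,0,9]]
  ],
  "grip_force": 20
}}

```text
t: 0.95
eef_pos: [0.3688, -0.2944, 0.2509]
ee_rot: [0.993, 0.116, 0.0, 0.0]
force: [0.6, 0.1, -0.4]
opening: 0.977
gripper_force: 0.0
```

>>> {"op": "jog_arm", "data": {
  "plan": [
    [[2.8,3.9,0,0,9],[2.8,3.9,0,0,9],[2.8,3.9,0,0,9],[1.5,2,0,0,9],[0,0,0,0,9],[0,0,0,0,9]]
  ]
}}

```text
t: 1.55
eef_pos: [0.467, -0.159, 0.2505]
ee_rot: [0.993, 0.117, -0.0, 0.0]
force: [-0.3, -1.2, 0.3]
opening: 0.98
gripper_force: 0.0
```

```bash
python3 - <<'E'
from h import *
w=grab('wrist','w1.png')
o=manip.get_obs();print(o['t'],o['eef_pos'],R.from_quat(o['ee_rot']).as_matrix().round(3))
cv2.imwrite('pics/w1c.png',cv2.resize(w['image'],None,fx=1.5,fy=1.5)[:,:,::-1])
E
```

```text
1.6 [ 0.46654156 -0.15995355  0.25045988] [[ 0.973  0.23  -0.001]
 [ 0.23  -0.973 -0.   ]
 [-0.001  0.    -1.   ]]
```

View pics/w1c.png

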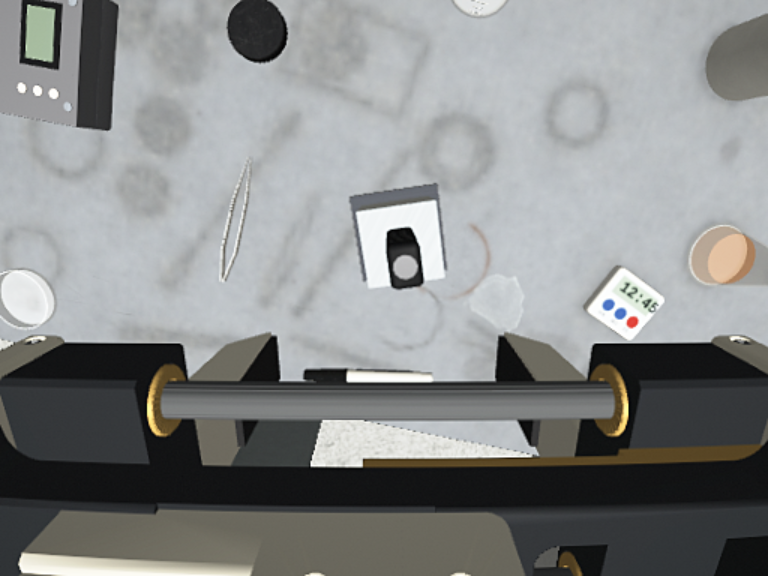

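The wrist view shows the stand's white top face around (400,243) in the 1.5x picture, and the handle's top disc at (405,267). I need a magnified crop to get the handle yaw.

```bash
python3 - <<'E'
from h import *
w=load('w1.png')
c=w['image'][115:200,225:310]
cv2.imwrite('pics/w1z.png',cv2.resize(np.clip(c.astype(float)**.6*9,0,255).astype(np.uint8),None,fx=7,fy=7,interpolation=cv2.INTER_CUBIC)[:,:,::-1])
g=w['image'].max(2)
m=((g>200)*255).astype(np.uint8); m[:, :225]=0;m[:,310:]=0;m[:120]=0;m[200:]=0
cs,_=cv2.findContours(m,0,2);k=max(cs,key=cv2.contourArea);h=cv2.convexHull(k)
print(cv2.approxPolyDP(h,4,True).reshape(-1,2))
E
```

```text
[[290 134]
 [296 185]
 [288 192]
 [230 193]
 [225 188]
 [238 141]]
```

View pics/w1z.png

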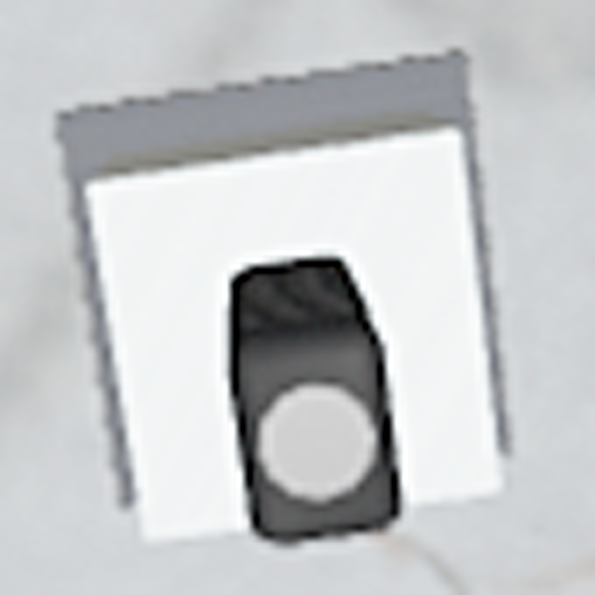

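Crop readings:
- **Stand top corners:** (88,182), (460,127), (503,492), (143,540).
- **Handle top:** disc at (317,441), with sides (238,385)-(255,530) and (383,355)-(398,515).

```bash
python3 - <<'E'
from h import *
w=load('w1.png')
f=lambda p:(np.array(p)+.5)/7-.5+[225,115]
S=onplane(w,f([(88,182),(460,127),(503,492),(143,540)]),.07);print('stand',S.round(4),S.mean(0))
H=onplane(w,f([(317,441),(238,385),(255,530),(383,355),(398,515)]),.15);print(H.round(4))
for a,b in((1,2),(3,4)):
  v=H[a]-H[b];print('handle yaw',np.degrees(np.arctan2(v[1],v[0])))
for i in range(4):
  v=S[i-1]-S[i];print('stand',np.hypot(*v[:2]),np.degrees(np.arctan2(v[1],v[0])))
# well from top
t=load('t0.png')
g=lambda p:(np.array(p)+.5)/4-.5+[180,185]
L=onplane(t,g([(117,111),(53,37),(265,25),(270,178),(58,190)]),.05);print('log',L.round(4),L[1:].mean(0))
for a,b in((1,2),(4,3)):
  v=L[a]-L[b];print(np.hypot(*v[:2]),np.degrees(np.arctan2(-v[0],v[1])))
o=manip.get_obs();T=R.from_quat(o['ee_rot']).as_matrix();print('tool x yaw',np.degrees(np.arctan2(T[1,0],T[0,0])))
E
```

```text
stand [[ 0.5017 -0.1248  0.07  ]
 [ 0.5254 -0.1843  0.07  ]
 [ 0.4654 -0.2085  0.07  ]
 [ 0.4419 -0.1479  0.07  ]] [ 0.48358812 -0.16637116  0.07      ]
[[ 0.4835 -0.1662  0.15  ]
 [ 0.4885 -0.1541  0.15  ]
 [ 0.4695 -0.161   0.15  ]
 [ 0.497  -0.172   0.15  ]
 [ 0.4761 -0.1795  0.15  ]]
handle yaw 20.004604833827347
handle yaw 19.848092054477288
stand 0.06414348332111502 -158.88429238710987
stand 0.0640188298583506 111.72176780326677
stand 0.0646774237019741 21.947948082816236
stand 0.06495485000023825 -68.75193983774334
log [[0.5683 0.2244 0.05  ]
 [0.6213 0.2681 0.05  ]
 [0.6257 0.1193 0.05  ]
 [0.5188 0.1187 0.05  ]
 [0.5143 0.267  0.05  ]] [0.57002081 0.19326212 0.05      ]
0.14888993387898689 1.6677882020104313
0.148362772866244 1.7337090305063436
tool x yaw 13.294212074245712
```

>>> {"op": "jog_arm", "data": {
  "plan": [
    [[1.0,-0.4,0,3.5,9],[0.7,-0.24,0,3.2,9],[0,0,-3,0,9],[0,0,-4,0,9],[0,0,-4,0,9],[0,0,-3.0,0,7],[0,0,-1.5,0,5],[0,0,0,0,4]]
  ]
}}

```text
t: 2.4
eef_pos: [0.4817, -0.1669, 0.0937]
ee_rot: [0.985, 0.173, -0.002, -0.001]
force: [-0.3, -0.2, -0.2]
opening: 0.771
gripper_force: 0.0
```

>>> {"op": "jog_arm", "data": {
  "plan": [
    [[0,0,0,0,3],[0,0,0,0,1],[0,0,0,0,1],[0,0,0,0,1],[0,0,0,0,1]]
  ],
  "grip_force": 45
}}

```text
t: 2.9
eef_pos: [0.4844, -0.1656, 0.0963]
ee_rot: [0.985, 0.174, 0.0, 0.0]
force: [0.2, -0.0, -0.2]
opening: 0.336
gripper_force: 0.0
```

```bash
python3 - <<'E'
from h import *
o=manip.get_obs();T=R.from_quat(o['ee_rot']).as_matrix();print(o['t'],o['eef_pos'],'yaw',np.degrees(np.arctan2(T[1,0],T[0,0])),o['opening']*91.8,o['gripper_force'],o['force'],o['ft_torque'])
E
```

```text
2.9 [ 0.48441577 -0.16563117  0.09625149] yaw 20.033587608066792 30.804210265328617 0.0 [ 0.24984794 -0.0312035  -0.22741734] [ 0.00910287  0.00107962 -0.00150201]
```

>>> {"op": "jog_arm", "data": {
  "plan": [
    [[0,0,0,0,1],[0,0,0,0,1],[0,0,0,0,1],[0,0,0,0,1],[0,0,0,0,1]]
  ],
  "grip_force": 45
}}

```text
t: 3.4
eef_pos: [0.4843, -0.1656, 0.0959]
ee_rot: [0.985, 0.174, 0.0, 0.0]
force: [-0.3, 0.0, 5.6]
opening: 0.235
gripper_force: 45.0
```

>>> {"op": "jog_arm", "data": {
  "plan": [
    [[0,0,1,0,1],[0,0,2,0,1],[0,0,3,0,1],[0,0,4,0,1],[0,0,0,0,1]]
  ]
}}

```text
t: 3.9
eef_pos: [0.4869, -0.1659, 0.2008]
ee_rot: [0.985, 0.174, 0.004, 0.002]
force: [0.7, -0.1, -1.4]
opening: 0.24
gripper_force: 45.0
```

```bash
python3 - <<'E'
from h import *
o=manip.get_obs();T=R.from_quat(o['ee_rot']).as_matrix();print(o['t'],o['eef_pos'],'yaw',np.degrees(np.arctan2(T[1,0],T[0,0])),o['opening']*91.8,o['gripper_force'],o['force'],o['ft_torque'])
E
```

```text
3.9 [ 0.48691391 -0.16586198  0.20082911] yaw 20.042654375515745 22.025843329818063 44.99786674976349 [ 0.69847543 -0.07763877 -1.3992631 ] [-0.05519994 -0.071235    0.00784513]
```

>>> {"op": "jog_arm", "data": {
  "plan": [
    [[1,4.4,0,-2.3,1],[1,4.6,0,-2.3,1],[1,4.6,0,-2.3,1],[1,4.6,0,-2.3,1],[1,4.6,0,-2.3,1],[1,4.6,0,-2.3,1],[1,4.6,0,-2.3,1],[1,4.6,0,-2.2,1]]
  ]
}}

```text
t: 4.7
eef_pos: [0.564, 0.2022, 0.1955]
ee_rot: [1.0, 0.014, -0.0, 0.0]
force: [-0.3, -0.4, -0.2]
opening: 0.236
gripper_force: 45.0
```

>>> {"op": "jog_arm", "data": {
  "plan": [
    [[0.4,2.5,0,0,1],[0,0,-1.5,0,1],[0,0,0,0,1],[0,0,0,0,1]]
  ]
}}

```text
t: 5.1
eef_pos: [0.5678, 0.2245, 0.1803]
ee_rot: [1.0, 0.015, -0.001, 0.001]
force: [0.9, -0.3, -0.8]
opening: 0.237
gripper_force: 45.0
```

```bash
python3 - <<'E'
from h import *
w=grab('wrist','w2.png');grab('scene','s2.png')
o=manip.get_obs();T=R.from_quat(o['ee_rot']).as_matrix();print(o['t'],o['eef_pos'],'yaw',np.degrees(np.arctan2(T[1,0],T[0,0])),o['q'],o['opening']*91.8,o['force'],o['ft_torque'])
p=o['eef_pos'];print('tip exp',proj(w,[p-[0,0,.086]]),'well exp',proj(w,[[.568,.2244,.05]]))
c=w['image'][60:300,130:390];cv2.imwrite('pics/w2c.png',cv2.resize(c,None,fx=2.4,fy=2.4,interpolation=cv2.INTER_CUBIC)[:,:,::-1])
E
```

```text
5.2 [0.56845036 0.22441718 0.18121508] yaw 1.6521419924941725 [-0.23031169  0.47832161 -0.3375777   1.64385375  0.17727775  1.04950296
 -2.1633251 ] 22.01038797061396 [ 0.20910772 -0.17884778 -0.25225479] [ 0.08754439  0.02847481 -0.01574836]
tip exp [[258.17444964 196.06082615]] well exp [[258.05916514 184.32898647]]
```

View pics/w2c.png

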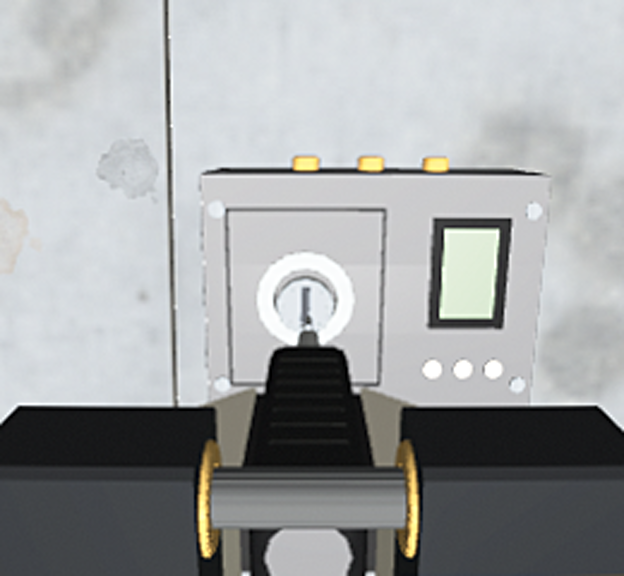

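The wrist view puts the ring centre at crop (306,300), matching my estimate, and the slot lies along x. The blade hangs at about (308,325). Joint 7 is at -2.16 and would run out turning clockwise, so I'll flip the tool half a turn the other way first.

>>> {"op": "jog_arm", "data": {
  "plan": [
    [[0,0,0,8.5,1],[0,0,0,8.5,1],[0,0,0,8.5,1],[0,0,0,8.5,1],[0,0,0,8.5,1],[0,0,0,8.5,1],[0,0,0,8.5,1],[0,0,0,8.5,1]]
  ]
}}

```text
t: 6.0
eef_pos: [0.5686, 0.2244, 0.1815]
ee_rot: [0.819, 0.573, 0.0, 0.0]
force: [0.2, 0.3, -1.5]
opening: 0.235
gripper_force: 45.0
```

>>> {"op": "jog_arm", "data": {
  "plan": [
    [[0,0,0,8.5,1],[0,0,0,8.5,1],[0,0,0,8.5,1],[0,0,0,8.5,1],[0,0,0,8.5,1],[0,0,0,8.5,1],[0,0,0,8.5,1],[0,0,0,8.5,1]]
  ]
}}

```text
t: 6.8
eef_pos: [0.5688, 0.2243, 0.1815]
ee_rot: [0.359, 0.934, -0.0, 0.001]
force: [0.2, -0.6, -0.6]
opening: 0.239
gripper_force: 45.0
```

>>> {"op": "jog_arm", "data": {
  "plan": [
    [[0,0,0,8.5,1],[0,0,0,8.5,1],[0,0,0,8.5,1],[0,0,0,8.5,1],[0,0,0,8.5,1],[0,0,0,1.5,1],[0,0,0,0,1],[0,0,0,0,1]]
  ]
}}

```text
t: 7.6
eef_pos: [0.5684, 0.2251, 0.181]
ee_rot: [-0.013, 1.0, -0.0, 0.0]
force: [0.8, 0.3, -0.7]
opening: 0.235
gripper_force: 45.0
```

```bash
python3 - <<'E'
from h import *
w=grab('wrist','w3.png')
o=manip.get_obs();T=R.from_quat(o['ee_rot']).as_matrix();print(o['t'],o['eef_pos'],'yaw',np.degrees(np.arctan2(T[1,0],T[0,0])),o['q'],o['opening']*91.8,o['force'],o['ft_torque'])
p=o['eef_pos'];print('tip exp',proj(w,[p-[0,0,.086]]),'well exp',proj(w,[[.5675,.2249,.05]]))
c=w['image'][130:250,200:320];cv2.imwrite('pics/w3c.png',cv2.resize(c,None,fx=5,fy=5,interpolation=cv2.INTER_CUBIC)[:,:,::-1])
E
```

```text
7.65 [0.56829285 0.2251966  0.18098333] yaw -178.4478002327372 [ 0.19975938  0.69454355 -1.08427087  1.60686304  0.6422898   1.23784592
  0.59007625] 21.72510349763932 [ 0.17522863  0.3148866  -0.89462784] [ 0.13391867 -0.1765666  -0.02441625]
tip exp [[258.00695918 198.58783465]] well exp [[257.79979334 185.47857135]]
```

View pics/w3c.png

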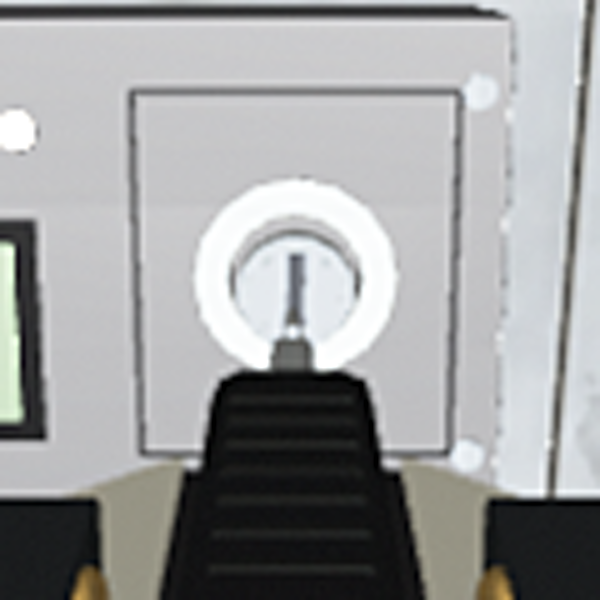

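The flipped view shows the ring centre at crop (296,277), the slot at x≈296 and the blade at x≈293. A shift of about +0.6 mm in y and -1.5 mm in x is needed, then I can descend.

>>> {"op": "jog_arm", "data": {
  "plan": [
    [[-0.15,0.06,-0.5,0,1],[0,0,-0.7,0,1],[0,0,-0.7,0,1],[0,0,-0.5,0,1],[0,0,-0.2,0,1],[0,0,0,0,1],[0,0,0,0,1]]
  ]
}}

```text
t: 8.35
eef_pos: [0.5667, 0.2262, 0.1549]
ee_rot: [-0.015, 1.0, 0.0, 0.0]
force: [-0.7, 0.5, -1.0]
opening: 0.234
gripper_force: 45.0
```

```bash
python3 - <<'E'
from h import *
w=grab('wrist','w4.png');s=grab('scene','s4.png')
o=manip.get_obs();T=R.from_quat(o['ee_rot']).as_matrix();print(o['t'],o['eef_pos'],'yaw',np.degrees(np.arctan2(T[1,0],T[0,0])),o['force'],o['ft_torque'])
c=w['image'][140:230,210:310];c=cv2.resize(c,None,fx=5,fy=5,interpolation=cv2.INTER_CUBIC)
u,v=proj(s,[[.567,.2255,.06]])[0].astype(int);e=cv2.resize(s['image'][v-45:v+45,u-15:u+15],None,fx=5,fy=5,interpolation=cv2.INTER_CUBIC)
cv2.imwrite('pics/w4c.png',np.hstack([c,e])[:,:,::-1])
E
```

```text
8.45 [0.56681847 0.22619217 0.15504445] yaw -178.2710561363383 [0.39116032 0.16990132 0.23610922] [ 0.12418409 -0.1341922  -0.05378629]
```

View pics/w4c.png

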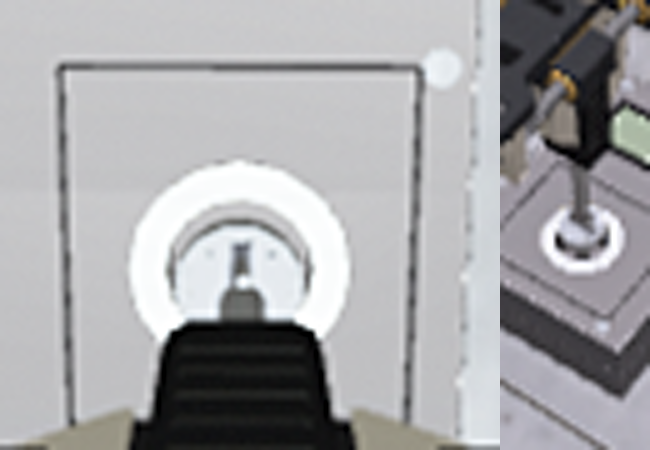

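The blade lines up with the slot at x≈240, and the disc stands slightly above the ring. Now I'll probe down in small steps.

>>> {"op": "jog_arm", "data": {
  "plan": [
    [[0,0,-0.1,0,1],[0,0,-0.1,0,1],[0,0,-0.1,0,1],[0,0,0,0,1]]
  ]
}}

```text
t: 8.85
eef_pos: [0.5666, 0.226, 0.1516]
ee_rot: [-0.015, 1.0, -0.0, -0.0]
force: [-0.7, 0.0, -1.5]
opening: 0.24
gripper_force: 45.0
```

>>> {"op": "jog_arm", "data": {
  "plan": [
    [[0,0,-0.1,0,1],[0,0,-0.1,0,1],[0,0,0,0,1]]
  ]
}}

```text
t: 9.15
eef_pos: [0.5666, 0.2259, 0.1496]
ee_rot: [-0.015, 1.0, -0.0, -0.0]
force: [-0.5, -0.1, -1.6]
opening: 0.235
gripper_force: 45.0
```

>>> {"op": "jog_arm", "data": {
  "plan": [
    [[0,0,-0.1,0,1],[0,0,-0.1,0,1],[0,0,0,0,1]]
  ]
}}

```text
t: 9.45
eef_pos: [0.5666, 0.226, 0.1476]
ee_rot: [-0.015, 1.0, -0.0, -0.0]
force: [-0.2, 1.1, -0.9]
opening: 0.234
gripper_force: 45.0
```

>>> {"op": "jog_arm", "data": {
  "plan": [
    [[0,0,-0.1,0,1],[0,0,0,0,1]]
  ]
}}

```text
t: 9.65
eef_pos: [0.5666, 0.226, 0.1466]
ee_rot: [-0.015, 1.0, -0.0, -0.0]
force: [-0.9, -0.7, -0.5]
opening: 0.238
gripper_force: 45.0
```

>>> {"op": "jog_arm", "data": {
  "plan": [
    [[0,0,-0.1,0,1],[0,0,0,0,1]]
  ]
}}

```text
t: 9.85
eef_pos: [0.5666, 0.226, 0.1456]
ee_rot: [-0.015, 1.0, -0.0, -0.0]
force: [0.2, 1.1, -1.0]
opening: 0.242
gripper_force: 45.0
```

>>> {"op": "jog_arm", "data": {
  "plan": [
    [[0,0,-0.1,0,1],[0,0,0,0,1]]
  ]
}}

```text
t: 10.05
eef_pos: [0.5666, 0.226, 0.1446]
ee_rot: [-0.015, 1.0, -0.0, -0.0]
force: [-0.3, 0.1, -1.1]
opening: 0.239
gripper_force: 45.0
```

>>> {"op": "jog_arm", "data": {
  "plan": [
    [[0,0,-0.1,0,1],[0,0,0,0,1]]
  ]
}}

```text
t: 10.25
eef_pos: [0.5667, 0.2261, 0.144]
ee_rot: [-0.015, 1.0, 0.0, 0.0]
force: [-0.2, -1.5, 2.9]
opening: 0.232
gripper_force: 45.0
```

>>> {"op": "jog_arm", "data": {
  "plan": [
    [[0,0.1,0,0,1],[0,0.1,0,0,1],[0,0,0,0,1]]
  ]
}}

```text
t: 10.55
eef_pos: [0.5668, 0.227, 0.1437]
ee_rot: [-0.015, 1.0, -0.001, -0.0]
force: [-1.1, -5.2, 3.9]
opening: 0.234
gripper_force: 45.0
```

```bash
python3 - <<'E'
from h import *
for i in range(2):
  o=manip.get_obs();T=R.from_quat(o['ee_rot']).as_matrix();print(o['t'],o['eef_pos'],'yaw',np.degrees(np.arctan2(T[1,0],T[0,0])),o['force'],o['ft_torque'])
E
```

```text
10.55 [0.56681905 0.22701445 0.14369281] yaw -178.3008437663954 [-1.08219616 -5.17185988  3.87742471] [-1.53213063  0.03486509 -0.01251327]
10.55 [0.56681905 0.22701445 0.14369281] yaw -178.3008437663954 [-1.08219616 -5.17185988  3.87742471] [-1.53213063  0.03486509 -0.01251327]
```

>>> {"op": "jog_arm", "data": {
  "plan": [
    [[0,-0.1,0,0,1],[0,-0.1,0,0,1],[0,-0.1,0,0,1],[0,0,0,0,1]]
  ]
}}

```text
t: 10.95
eef_pos: [0.5667, 0.2261, 0.144]
ee_rot: [-0.015, 1.0, 0.001, 0.0]
force: [0.2, 2.7, 2.1]
opening: 0.24
gripper_force: 45.0
```

>>> {"op": "jog_arm", "data": {
  "plan": [
    [[0,-0.1,0,0,1],[0,-0.1,0,0,1],[0,0,0,0,1]]
  ]
}}

```text
t: 11.25
eef_pos: [0.5667, 0.2244, 0.1441]
ee_rot: [-0.015, 1.0, 0.001, 0.0]
force: [0.8, 3.9, 1.9]
opening: 0.236
gripper_force: 45.0
```

>>> {"op": "jog_arm", "data": {
  "plan": [
    [[0,-0.1,0,0,1],[0,-0.1,0,0,1],[0,0,0,0,1],[0,0,0,0,1]]
  ]
}}

```text
t: 11.65
eef_pos: [0.5666, 0.2238, 0.1443]
ee_rot: [-0.016, 1.0, 0.002, 0.0]
force: [0.2, 8.2, 1.0]
opening: 0.236
gripper_force: 45.0
```

>>> {"op": "jog_arm", "data": {
  "plan": [
    [[0,0.1,0,0,1],[0,0.1,0,0,1],[0,0,0,0,1],[0,0,0,0,1]]
  ]
}}

```text
t: 12.05
eef_pos: [0.5667, 0.2243, 0.1441]
ee_rot: [-0.015, 1.0, 0.001, 0.0]
force: [0.7, 5.1, 2.3]
opening: 0.236
gripper_force: 45.0
```

The blade is in the slot, since side force builds against both walls. I'll centre it and push.

>>> {"op": "jog_arm", "data": {
  "plan": [
    [[0,0.15,0,0,1],[0,0.1,0,0,1],[0,0,0,0,1],[0,0,-0.1,0,1],[0,0,0,0,1],[0,0,0,0,1]]
  ]
}}

```text
t: 12.65
eef_pos: [0.5668, 0.2249, 0.143]
ee_rot: [-0.015, 1.0, -0.001, 0.0]
force: [-0.3, -0.3, 8.0]
opening: 0.235
gripper_force: 45.0
```

>>> {"op": "jog_arm", "data": {
  "plan": [
    [[0,0,-0.05,0,1],[0,0,-0.05,0,1],[0,0,0,0,1],[0,0,0,0,1]]
  ]
}}

```text
t: 13.05
eef_pos: [0.5668, 0.225, 0.1423]
ee_rot: [-0.015, 1.0, -0.001, 0.0]
force: [-2.4, -0.7, 10.4]
opening: 0.239
gripper_force: 45.0
```

>>> {"op": "jog_arm", "data": {
  "plan": [
    [[0,0,-0.05,0,1],[0,0,-0.05,0,1],[0,0,0,0,1],[0,0,0,0,1]]
  ]
}}

```text
t: 13.45
eef_pos: [0.5669, 0.225, 0.1417]
ee_rot: [-0.015, 1.0, -0.001, 0.0]
force: [-2.5, -1.5, 14.0]
opening: 0.24
gripper_force: 45.0
```

>>> {"op": "jog_arm", "data": {
  "plan": [
    [[0,0,-0.05,0,1],[0,0,-0.05,0,1],[0,0,0,0,1],[0,0,0,0,1]]
  ]
}}

```text
t: 13.85
eef_pos: [0.5669, 0.2251, 0.1411]
ee_rot: [-0.015, 1.0, -0.001, 0.001]
force: [-3.1, -1.4, 16.0]
opening: 0.237
gripper_force: 45.0
```

>>> {"op": "jog_arm", "data": {
  "plan": [
    [[0,0,-0.05,0,1],[0,0,-0.04,0,1],[0,0,0,0,1],[0,0,0,0,1]]
  ]
}}

```text
t: 14.25
eef_pos: [0.5669, 0.2251, 0.1405]
ee_rot: [-0.015, 1.0, -0.001, 0.001]
force: [-3.9, -3.3, 19.8]
opening: 0.241
gripper_force: 45.0
```

>>> {"op": "jog_arm", "data": {
  "plan": [
    [[0,0,0,-4,1],[0,0,0,-4,1],[0,0,0,-4,1],[0,0,0,0,1]]
  ]
}}

```text
t: 14.65
eef_pos: [0.5668, 0.2254, 0.1406]
ee_rot: [0.091, 0.996, -0.0, 0.001]
force: [-3.9, -2.3, 18.6]
opening: 0.235
gripper_force: 45.0
```

```bash
cat > st.py <<'E'
from h import *
o=manip.get_obs();T=R.from_quat(o['ee_rot']).as_matrix();print(o['t'],o['eef_pos'].round(4),'yaw',np.degrees(np.arctan2(T[1,0],T[0,0])).round(2),o['force'].round(1),o['ft_torque'].round(3),'tilt',T[:2,2].round(4),o['q'].round(2))
E
python3 st.py
```

```text
14.65 [0.5668 0.2254 0.1406] yaw 169.57 [-3.9 -2.3 18.6] [-0.54   0.99   0.019] tilt [ 0.0015 -0.0009] [ 0.16  0.71 -1.01  1.66  0.65  1.15  0.37]
```

>>> {"op": "jog_arm", "data": {
  "plan": [
    [[0,0,0,-4,1],[0,0,0,-4,1],[0,0,0,-4,1],[0,0,0,0,1]]
  ]
}}

```text
t: 15.05
eef_pos: [0.5668, 0.2257, 0.1406]
ee_rot: [0.194, 0.981, -0.0, 0.001]
force: [-2.6, -1.5, 18.3]
opening: 0.237
gripper_force: 45.0
```

```bash
python3 st.py
```

```text
15.05 [0.5668 0.2257 0.1406] yaw 157.58 [-2.6 -1.5 18.3] [-0.271  1.111  0.011] tilt [ 0.0014 -0.0004] [ 0.14  0.69 -0.96  1.66  0.61  1.13  0.19]
```

>>> {"op": "jog_arm", "data": {
  "plan": [
    [[0,0,0,-4,1],[0,0,0,-4,1],[0,0,0,-4,1],[0,0,0,0,1]]
  ]
}}

```text
t: 15.45
eef_pos: [0.5668, 0.2261, 0.1407]
ee_rot: [0.296, 0.955, 0.0, 0.001]
force: [-4.7, -1.0, 17.6]
opening: 0.232
gripper_force: 45.0
```

```bash
python3 st.py
```

```text
15.45 [0.5668 0.2261 0.1407] yaw 145.59 [-4.7 -1.  17.6] [-0.048  1.    -0.01 ] tilt [0.0016 0.0002] [ 0.12  0.67 -0.91  1.66  0.58  1.11  0.01]
```

>>> {"op": "jog_arm", "data": {
  "plan": [
    [[0,0,-0.03,-4,1],[0,0,0,-4,1],[0,0,0,-4,1],[0,0,0,0,1]]
  ]
}}

```text
t: 15.85
eef_pos: [0.5668, 0.2264, 0.1405]
ee_rot: [0.394, 0.919, 0.001, 0.001]
force: [-3.4, 0.1, 19.3]
opening: 0.236
gripper_force: 45.0
```

```bash
python3 st.py
```

```text
15.85 [0.5668 0.2264 0.1405] yaw 133.6 [-3.4  0.1 19.3] [0.087 1.045 0.008] tilt [0.0018 0.0007] [ 0.09  0.65 -0.86  1.66  0.54  1.09 -0.17]
```

>>> {"op": "jog_arm", "data": {
  "plan": [
    [[0,0,0,-4,1],[0,0,0,-4,1],[0,0,0,-4,1],[0,0,0,0,1]]
  ]
}}

```text
t: 16.25
eef_pos: [0.567, 0.2266, 0.1406]
ee_rot: [0.488, 0.873, 0.001, 0.001]
force: [-3.1, 0.7, 18.5]
opening: 0.236
gripper_force: 45.0
```

```bash
python3 st.py
```

```text
16.25 [0.567  0.2266 0.1406] yaw 121.6 [-3.1  0.7 18.5] [0.33  0.904 0.028] tilt [0.0022 0.0012] [ 0.06  0.63 -0.81  1.67  0.51  1.07 -0.35]
```

>>> {"op": "jog_arm", "data": {
  "plan": [
    [[0,0,-0.02,-4,1],[0,0,0,-4,1],[0,0,0,0,1],[0,0,0,0,1]]
  ]
}}

```text
t: 16.65
eef_pos: [0.5671, 0.2268, 0.1405]
ee_rot: [0.547, 0.837, 0.001, 0.001]
force: [-3.9, 0.6, 18.8]
opening: 0.237
gripper_force: 45.0
```

```bash
python3 st.py
```

```text
16.65 [0.5671 0.2268 0.1405] yaw 113.74 [-3.9  0.6 18.8] [0.361 0.861 0.001] tilt [0.0024 0.0015] [ 0.04  0.62 -0.78  1.67  0.49  1.06 -0.47]
```

>>> {"op": "jog_arm", "data": {
  "plan": [
    [[0,0,0,-3,1],[0,0,0,-3,1],[0,0,0,0,1],[0,0,0,0,1]]
  ]
}}

```text
t: 17.05
eef_pos: [0.5672, 0.2269, 0.1405]
ee_rot: [0.59, 0.808, 0.001, 0.001]
force: [-2.7, 1.6, 19.5]
opening: 0.237
gripper_force: 45.0
```

```bash
python3 st.py
```

```text
17.05 [0.5672 0.2269 0.1405] yaw 107.74 [-2.7  1.6 19.5] [0.438 0.804 0.021] tilt [0.0026 0.0017] [ 0.03  0.61 -0.75  1.67  0.47  1.05 -0.56]
```

>>> {"op": "jog_arm", "data": {
  "plan": [
    [[0,0,0,-2,1],[0,0,0,-1,1],[0,0,0,0,1]]
  ]
}}

```text
t: 17.35
eef_pos: [0.5673, 0.2269, 0.1406]
ee_rot: [0.611, 0.792, 0.002, 0.0]
force: [-2.9, 1.0, 19.5]
opening: 0.236
gripper_force: 45.0
```

```bash
python3 st.py
```

```text
17.35 [0.5673 0.2269 0.1406] yaw 104.71 [-2.9  1.  19.5] [0.453 0.795 0.027] tilt [0.0027 0.0018] [ 0.02  0.61 -0.74  1.67  0.46  1.05 -0.61]
```

>>> {"op": "jog_arm", "data": {
  "plan": [
    [[0,0,0,-2,1],[0,0,0,0,1]]
  ]
}}

```text
t: 17.55
eef_pos: [0.5676, 0.2268, 0.1406]
ee_rot: [0.625, 0.781, 0.002, 0.001]
force: [-2.4, 1.2, 18.0]
opening: 0.238
gripper_force: 45.0
```

```bash
python3 st.py
```

```text
17.55 [0.5676 0.2268 0.1406] yaw 102.67 [-2.4  1.2 18. ] [0.423 0.493 0.017] tilt [0.0033 0.0019] [ 0.02  0.6  -0.73  1.67  0.45  1.04 -0.64]
```

>>> {"op": "jog_arm", "data": {
  "plan": [
    [[0,0,0,-2,1],[0,0,0,0,1]]
  ]
}}

```text
t: 17.75
eef_pos: [0.5679, 0.2268, 0.1407]
ee_rot: [0.638, 0.77, 0.002, 0.001]
force: [-2.2, 1.0, 18.1]
opening: 0.236
gripper_force: 45.0
```

```bash
python3 st.py
```

```text
17.75 [0.5679 0.2268 0.1407] yaw 100.67 [-2.2  1.  18.1] [0.426 0.325 0.068] tilt [0.0036 0.002 ] [ 0.01  0.6  -0.72  1.67  0.45  1.04 -0.67]
```

>>> {"op": "jog_arm", "data": {
  "plan": [
    [[0,0,0,-1.5,1],[0,0,0,0,1]]
  ]
}}

```text
t: 17.95
eef_pos: [0.5679, 0.2268, 0.1407]
ee_rot: [0.648, 0.761, 0.002, 0.001]
force: [-1.1, 1.4, 17.9]
opening: 0.239
gripper_force: 45.0
```

```bash
python3 st.py
```

```text
17.95 [0.5679 0.2268 0.1407] yaw 99.18 [-1.1  1.4 17.9] [0.437 0.212 0.052] tilt [0.0037 0.0019] [ 0.01  0.6  -0.72  1.67  0.44  1.04 -0.69]
```

>>> {"op": "jog_arm", "data": {
  "plan": [
    [[0,0,0,-1.5,1],[0,0,0,0,1]]
  ]
}}

```text
t: 18.15
eef_pos: [0.568, 0.2268, 0.1407]
ee_rot: [0.658, 0.753, 0.002, 0.001]
force: [-1.9, 1.6, 17.8]
opening: 0.238
gripper_force: 45.0
```

```bash
python3 st.py
```

```text
18.15 [0.568  0.2268 0.1407] yaw 97.68 [-1.9  1.6 17.8] [ 0.423  0.271 -0.025] tilt [0.0038 0.002 ] [ 0.    0.6  -0.71  1.67  0.44  1.04 -0.71]
```

```bash
python3 - <<'E'
from h import *
F=[]
for i in range(6):
  manip.grab_frame('wrist'); o=manip.get_obs(); F.append(np.r_[o['force'],o['ft_torque']])
print(np.mean(F,0).round(3),np.std(F,0).round(3))
w=grab('wrist','w5.png')
c=w['image'][130:235,190:320];cv2.imwrite('pics/w5c.png',cv2.resize(c,None,fx=5,fy=5,interpolation=cv2.INTER_CUBIC)[:,:,::-1])
E
```

```text
[-1.399  1.485 18.278  0.436  0.24   0.048] [0.174 0.344 0.477 0.024 0.028 0.029]
```

View pics/w5c.png

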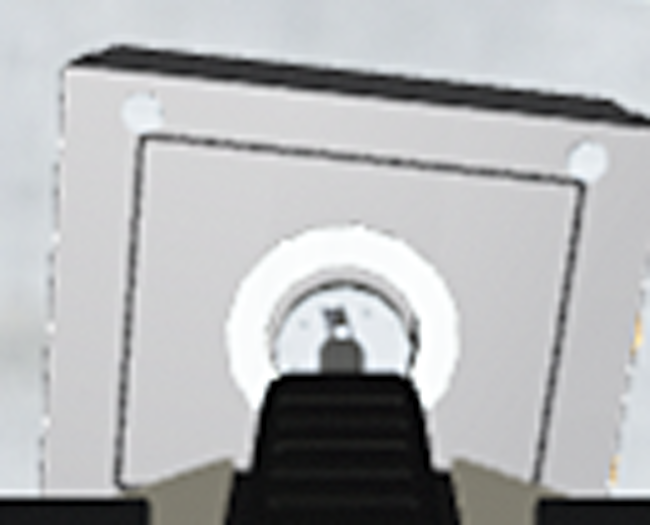

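The slot now lies about 10° behind the blade, judging by the disc's two dots at (305,323) and (368,312). That puts the latch at about 72-74°, close to its stop. I'll make one more small nudge while averaging the torque.

>>> {"op": "jog_arm", "data": {
  "plan": [
    [[0,0,0,-1,1],[0,0,0,-1,1],[0,0,0,0,1]]
  ]
}}

```text
t: 18.8
eef_pos: [0.5679, 0.2268, 0.1407]
ee_rot: [0.671, 0.741, 0.002, 0.001]
force: [-1.3, 1.4, 18.8]
opening: 0.239
gripper_force: 45.0
```

```bash
cat > av.py <<'E'
from h import *
F=[]
for i in range(6):
  manip.grab_frame('wrist'); o=manip.get_obs(); F.append(np.r_[o['force'],o['ft_torque']])
print(o['t'],np.mean(F,0).round(3),o['eef_pos'].round(4))
E
python3 av.py
```

```text
19.1 [-1.013  1.475 18.25   0.45   0.235  0.069] [0.5679 0.2268 0.1407]
```

>>> {"op": "jog_arm", "data": {
  "plan": [
    [[0,0,0,-1,1],[0,0,0,-1,1],[0,0,0,0,1]]
  ]
}}

```text
t: 19.4
eef_pos: [0.5678, 0.2268, 0.1407]
ee_rot: [0.684, 0.73, 0.002, 0.001]
force: [-1.2, 0.6, 18.6]
opening: 0.236
gripper_force: 45.0
```

```bash
python3 av.py
```

```text
19.7 [-1.513  1.565 18.469  0.436  0.257  0.077] [0.5679 0.2268 0.1407]
```

The torque is rising slowly, so the latch is against its stop. I'll back the blade off within its play and lift.

>>> {"op": "jog_arm", "data": {
  "plan": [
    [[0,0,0,4,1],[0,0,0,5,1],[0,0,0,0,1],[0,0,0.15,0,1],[0,0,0.15,0,1],[0,0,0.15,0,1],[0,0,0,0,1]]
  ]
}}

```text
t: 20.4
eef_pos: [0.5676, 0.2261, 0.1434]
ee_rot: [0.624, 0.781, 0.001, 0.0]
force: [2.7, 3.6, 4.8]
opening: 0.24
gripper_force: 45.0
```

```bash
python3 av.py
```

```text
20.7 [ 3.361  3.583  5.84   1.111 -1.163  0.015] [0.5676 0.2261 0.1434]
```

>>> {"op": "jog_arm", "data": {
  "plan": [
    [[0,0,0.1,0,1],[0,0,0.2,0,1],[0,0,0.3,0,1],[0,0,0.5,0,1],[0,0,1,0,1],[0,0,2,0,1],[0,0,3,0,1],[0,0,0,0,1]]
  ]
}}

```text
t: 21.5
eef_pos: [0.5677, 0.2266, 0.218]
ee_rot: [0.624, 0.781, 0.002, 0.001]
force: [0.4, 0.5, -1.0]
opening: 0.237
gripper_force: 45.0
```

```bash
python3 st.py; python3 - <<'E'
from h import *
w=grab('wrist','w6.png')
p=manip.get_obs()['eef_pos'];print(proj(w,[p-[0,0,.086],[.567,.2255,.05]]))
c=w['image'][110:240,190:320];cv2.imwrite('pics/w6c.png',cv2.resize(c,None,fx=4.6,fy=4.6,interpolation=cv2.INTER_CUBIC)[:,:,::-1])
E
```

```text
21.5 [0.5677 0.2266 0.218 ] yaw 102.73 [ 0.4  0.5 -1. ] [ 0.014 -0.199  0.019] tilt [0.0043 0.002 ] [ 0.04  0.53 -0.77  1.58  0.39  1.19 -0.58]
[[257.8542427  198.02279771]
 [257.37158303 178.87384138]]
```

View pics/w6c.png

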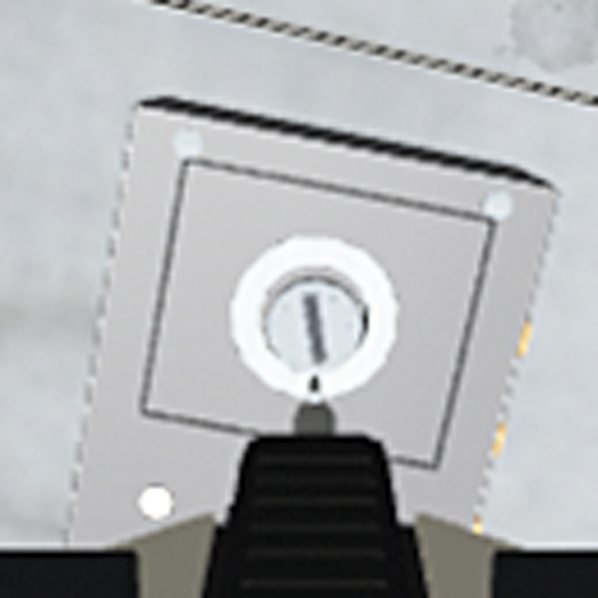

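The slot is free of the blade, running (309,294)-(321,362), which puts the latch at about 1.2 rad, so it is locked. Next I'll check the tool's tilt in the grip numerically from this frame before going back to the stand.

```bash
python3 - <<'E'
from h import *
def show(f,p,yaw,off,sc):
  w=load(f);c,s=np.cos(np.radians(yaw)),np.sin(np.radians(yaw))
  P=[[0,0,-.086],[0,0,-.074],[.004,0,-.074],[.004,0,-.040],[.015,.011,-.026],[.015,-.011,-.026],[-.015,0,.054],[.015,.011,.02]]
  W=[np.array(p)+[c*a-s*b,s*a+c*b,z] for a,b,z in P]
  print(f,((proj(w,W)-off+.5)*sc-.5).round(0).tolist())
  g=w['image'].max(2); x=int(round(proj(w,W)[0,0])); print(x,[g[r,x-2:x+3].tolist() for r in range(186,206)])
show('w6.png',[.5677,.2266,.218],102.7,[190,110],4.6)
show('w3.png',[.5683,.2252,.181],-178.4,[200,130],5)
E
```

```text
w6.png [[317.0, 407.0], [318.0, 426.0], [318.0, 405.0], [320.0, 466.0], [247.0, 428.0], [394.0, 428.0], [327.0, 972.0], [229.0, 550.0]]
259 [[191, 125, 110, 163, 227], [214, 143, 116, 141, 213], [222, 162, 137, 182, 226], [231, 213, 207, 231, 234], [244, 247, 240, 240, 239], [243, 199, 237, 252, 249], [186, 58, 207, 255, 252], [136, 43, 176, 252, 253], [139, 60, 179, 253, 255], [212, 208, 220, 245, 252], [239, 255, 238, 211, 228], [167, 201, 163, 135, 182], [83, 69, 69, 76, 127], [82, 83, 84, 78, 76], [86, 86, 87, 83, 73], [88, 87, 89, 85, 76], [91, 89, 91, 88, 78], [82, 81, 83, 80, 73], [44, 43, 46, 43, 40], [11, 10, 9, 10, 7]]
w3.png [[292.0, 345.0], [292.0, 365.0], [292.0, 343.0], [292.0, 410.0], [212.0, 369.0], [371.0, 369.0], [290.0, 961.0], [187.0, 503.0]]
258 [[247, 214, 121, 121, 141], [247, 215, 123, 120, 173], [243, 202, 122, 118, 188], [240, 191, 123, 119, 187], [241, 192, 124, 121, 188], [243, 188, 107, 115, 189], [237, 159, 91, 103, 189], [226, 134, 90, 96, 168], [219, 128, 113, 108, 144], [221, 191, 229, 189, 186], [224, 228, 255, 230, 202], [164, 167, 216, 169, 139], [89, 94, 94, 95, 86], [101, 103, 105, 105, 97], [105, 106, 108, 109, 102], [106, 107, 108, 109, 102], [112, 112, 113, 115, 107], [87, 89, 92, 92, 86], [36, 37, 38, 36, 35], [11, 14, 12, 11, 11]]
```

The earlier offset is explained by the blade's width, so the tool sits straight within about 2°. Moving to the stand.

>>> {"op": "jog_arm", "data": {
  "plan": [
    [[-1,-4.4,0,0,1],[-1,-4.7,0,0,1],[-1,-4.7,0,0,1],[-1,-4.7,0,0,1],[-1,-4.7,0,0,1],[-1,-4.7,0,0,1],[-1,-4.7,0,0,1],[-1,-4.2,0,0,1]]
  ]
}}

```text
t: 22.35
eef_pos: [0.4847, -0.1451, 0.213]
ee_rot: [0.625, 0.781, -0.001, -0.001]
force: [0.0, -1.1, -0.7]
opening: 0.234
gripper_force: 45.0
```

>>> {"op": "jog_arm", "data": {
  "plan": [
    [[-0.4,-2.5,0,0,1],[0,0,-2,0,1],[0,0,-1,0,1],[0,0,0,0,1],[0,0,0,0,1]]
  ]
}}

```text
t: 22.85
eef_pos: [0.4826, -0.1664, 0.1838]
ee_rot: [0.624, 0.782, 0.0, -0.001]
force: [-0.3, -0.7, -1.5]
opening: 0.234
gripper_force: 45.0
```

```bash
python3 st.py; python3 - <<'E'
from h import *
w=grab('wrist','w7.png');p=manip.get_obs()['eef_pos']
# measured stand top corners (white face): compare with expected
g=w['image'].min(2); 
C=np.array([[.5017,-.1248,.07],[.5254,-.1843,.07],[.4654,-.2085,.07],[.4419,-.1479,.07]])
print(proj(w,C).round(1).tolist(), 'tip',proj(w,[p-[0,0,.086]]).round(1).tolist())
e=(g>205).astype(np.uint8)*255
cs,_=cv2.findContours(e,0,2)
for k in sorted(cs,key=cv2.contourArea)[-3:]: print(cv2.contourArea(k),cv2.approxPolyDP(cv2.convexHull(k),4,True).reshape(-1,2).tolist())
E
```

```text
22.85 [ 0.4826 -0.1664  0.1838] yaw 102.84 [-0.3 -0.7 -1.5] [ 0.012 -0.178 -0.012] tilt [-0.0008  0.0007] [ 0.8   0.4  -0.75  1.86  0.32  1.01  0.14]
[[287.7, 154.0], [295.5, 215.2], [234.0, 224.4], [222.9, 163.5]] tip [[259.5, 198.4]]
1111.0 [[437, 209], [443, 217], [439, 234], [425, 243], [408, 239], [404, 226], [409, 215], [421, 207]]
1244.5 [[367, 139], [405, 154], [393, 179], [378, 182], [351, 172]]
62735.0 [[0, 112], [16, 79], [103, 9], [217, 0], [325, 13], [413, 44], [478, 102], [481, 114], [472, 154], [422, 252], [85, 252], [0, 227]]
```

>>> {"op": "jog_arm", "data": {
  "plan": [
    [[0.12,0,-1,0,1],[0,0,-1,0,1],[0,0,-1,0,1],[0,0,-0.5,0,1],[0,0,-0.5,0,1],[0,0,0,0,1]]
  ]
}}

```text
t: 23.5
eef_pos: [0.4835, -0.1674, 0.1431]
ee_rot: [0.624, 0.781, -0.0, -0.001]
force: [-0.6, 1.2, -1.3]
opening: 0.239
gripper_force: 45.0
```

>>> {"op": "jog_arm", "data": {
  "plan": [
    [[0,0,-1,0,1],[0,0,-1,0,1],[0,0,-1,0,1],[0,0,-0.8,0,1],[0,0,-0.4,0,1],[0,0,0,0,1]]
  ]
}}

```text
t: 24.1
eef_pos: [0.4835, -0.1673, 0.1011]
ee_rot: [0.624, 0.781, -0.0, -0.001]
force: [-0.3, 0.7, -0.8]
opening: 0.239
gripper_force: 45.0
```

```bash
python3 av.py
```

```text
24.4 [ 0.264 -0.024 -0.541 -0.003 -0.113  0.006] [ 0.4841 -0.1675  0.1022]
```

>>> {"op": "jog_arm", "data": {
  "plan": [
    [[0,0,-0.2,0,1],[0,0,-0.1,0,1],[0,0,-0.1,0,1],[0,0,0,0,1]]
  ]
}}

```text
t: 24.8
eef_pos: [0.4837, -0.1675, 0.0977]
ee_rot: [0.624, 0.781, -0.0, -0.0]
force: [0.1, 0.4, -1.0]
opening: 0.235
gripper_force: 45.0
```

>>> {"op": "jog_arm", "data": {
  "plan": [
    [[0,0,-0.1,0,1],[0,0,0,0,1]]
  ]
}}

```text
t: 25.0
eef_pos: [0.4838, -0.1675, 0.0967]
ee_rot: [0.624, 0.781, -0.0, -0.0]
force: [0.1, 0.2, -0.7]
opening: 0.236
gripper_force: 45.0
```

>>> {"op": "jog_arm", "data": {
  "plan": [
    [[0,0,-0.1,0,1],[0,0,0,0,1]]
  ]
}}

```text
t: 25.2
eef_pos: [0.4839, -0.1675, 0.096]
ee_rot: [0.624, 0.781, 0.0, 0.0]
force: [-0.5, -0.4, 0.9]
opening: 0.236
gripper_force: 45.0
```

>>> {"op": "jog_arm", "data": {
  "plan": [
    [[0,0,-0.05,0,1],[0,0,0,0,1],[0,0,0,0,3],[0,0,0,0,4],[0,0,0,0,6],[0,0,0,0,7],[0,0,0,0,7],[0,0,0,0,7]]
  ]
}}

```text
t: 26.0
eef_pos: [0.4838, -0.1675, 0.0953]
ee_rot: [0.624, 0.781, 0.0, -0.0]
force: [0.9, 0.4, -0.8]
opening: 0.716
gripper_force: 0.0
```

>>> {"op": "jog_arm", "data": {
  "plan": [
    [[0,0,1,0,7],[0,0,2,0,7],[0,0,4,0,7],[0,0,4,0,7],[0,0,3,0,7],[0,0,0,0,7],[0,0,0,0,7],[0,0,0,0,7]]
  ]
}}

```text
t: 26.8
eef_pos: [0.4832, -0.1675, 0.2347]
ee_rot: [0.624, 0.781, -0.0, -0.001]
force: [0.3, -0.2, -0.4]
opening: 0.76
gripper_force: 0.0
```

```bash
python3 st.py; python3 - <<'E'
from h import *
w=grab('wrist','w8.png');s=grab('scene','s8.png')
g=w['image'].max(2)
x,y=proj(w,[[.4835,-.1665,.15]])[0];print(x,y)
# handle top disc expected; dark mask
u,v=int(x),int(y)
m=(g[v-30:v+30,u-30:u+30]<60).astype(np.uint8)
M=cv2.moments(m,True);print('dark centroid',M['m10']/M['m00']+u-30,M['m01']/M['m00']+v-30,M['m00'])
print('exp axis pts',proj(w,[[.4835,-.1665,z] for z in(.07,.11,.15)]).round(1).tolist())
a=w['image'][max(0,v-70):v+50,u-70:u+70]; us,vs=proj(s,[[.4835,-.1665,.1]])[0].astype(int)
b=s['image'][vs-60:vs+60,us-50:us+50]
a=cv2.resize(a,(500,430));b=cv2.resize(b,(300,430))
cv2.imwrite('pics/w8c.png',np.hstack([a,b])[:,:,::-1])
E
```

```text
26.8 [ 0.4832 -0.1675  0.2347] yaw 102.73 [ 0.3 -0.2 -0.4] [ 0.002 -0.093 -0.   ] tilt [-0.0012  0.0001] [ 0.83  0.35 -0.77  1.79  0.27  1.12  0.19]
259.74328147386564 197.53724472045764
dark centroid 258.87087517934003 187.57388809182208 697.0
exp axis pts [[259.4, 177.9], [259.6, 186.4], [259.7, 197.5]]
```

View pics/w8c.png

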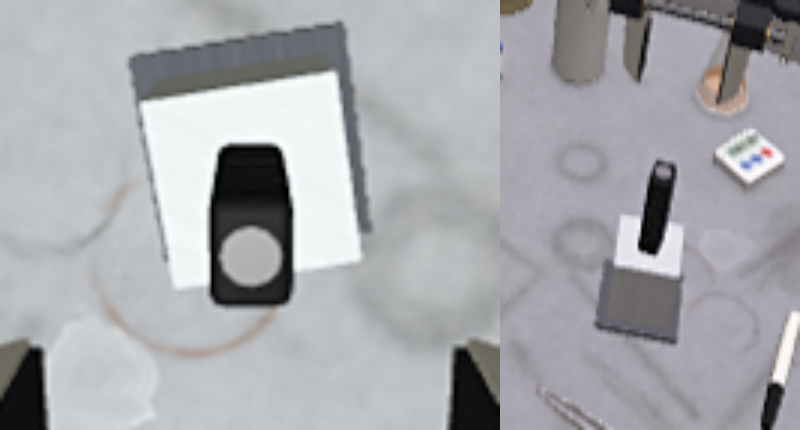

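The handle stands upright on the stand, with its top disc at crop (250,257) against an expected position near (250,252). The fingers are clear of everything, so I'll hand in.

```bash
python3 -c "
from station import manip
print(manip.hand_in())"
```

```text
the job is handed in; nothing more can be done
None
```

The latch is turned to its stop and looks locked (about 1.2 rad by camera), the screwdriver stands upright and released in its stand, and the job is handed in; no verdict came back.

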